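Lock a bench slide for transport

TASK

Get the small bench slide ready for transport: wind its handwheel until the hole in the table's lug is centred over the stud on the bed, then fetch the lock cap and press it upright down through the hole onto the stud until it clicks, and keep pressing after the click until it is fully home, without ramming it. Leave the screwdriver and the pliers where they lie. Finish while still gripping the cap and pushing it down firmly: do not let go.

Things in the scene. Friction and masses are not known exactly. Their poses are not given: they have to be found in the camera images.
- bed: grey cast bed of the bench slide, fixed to the bench, foot 126 x 300 mm, end blocks up to 102 mm high; origin: centre of its underside; its y runs along the travel towards the handwheel, its x points away from the side with the lug and stud, z up. A wall cabinet overhangs the back of the bench from x = 0.61 m, 0.49 m above the top: swing the arm drawn in.
- table (a joint): position in m of the steel table (120 x 120 mm, top 110 mm above the bench) along the bed: 0 when its lug's hole is centred over the stud, negative nearer the handwheel (it starts 25 to 45 mm short), growing away from the handwheel. Driven only by the handwheel, 20 mm per turn; stays where it is left. Travel -60 to +28 mm.
- wheel (a joint): handwheel angle in rad; table = 0.00318 m x wheel. Grows as the wheel is turned clockwise, seen by someone standing at the handle end and facing the wheel. At 0 the crank handle is uppermost; as the angle grows it goes from the top to the bed's -x side, the bottom, the +x side. It needs 1 to 3 N at the handle.
- wheel_center (a point): point on the wheel's axis in the plane of crank_grip (50 mm out from the wheel's outer face, 240 mm from the bed's origin along the bed's +y, 80 mm above the bench). Does not move as the wheel turns. The wheel is 117 mm across.
- crank_grip (a point): grip point of the crank handle, a black round sleeve 22 mm thick, 70 mm long, standing out from the wheel's outer face along the bed's +y, 45 mm off the wheel's axis; the point is on its centre line, 50 mm from the wheel's face. It circles upright, 35 to 125 mm above the bench. The sleeve spins freely on its pin, so the hand can hold it from above and stay upright all the way round.
- hole (a point): centre of the round hole, 44 mm across, in the steel lug on the table's side, at the lug's top face, 100 mm above the bench; the lug is 10 mm thick. It moves with the table along the bed.
- stud_top (a point): centre of the flat top of the upright steel stud on the bed's bracket, 86 mm above the bench (14 mm under the lug's top face). The stud is 16 mm thick with a tapered tip; four spring balls round it, 16.5 mm below the top, catch the cap's inner lip.
- lock_cap: the lock cap, 79 mm tall, 120 g, standing on its open end; origin: centre of the open lower end, z up. Steel skirt 33 mm across, 41 mm tall, bore 24 mm deep with a 20 mm mouth; above it a flange 52 mm across (top at 45 mm), then a black ribbed grip 28 mm across to the top. Home: bore's roof on the stud's top, origin 24 mm below stud_top, flange 3 mm clear of the lug.
- screwdriver: screwdriver lying on the bench in front, to the right, 183 mm long; bystander.
- pliers: red pliers lying on the bench beyond the handwheel, 173 mm long; bystander.
- cap_grip (a point): point on the cap's axis in the middle of its black grip, 66 mm above its lower end (fingertips that reach 19 mm past it just clear the flange). Snap: the lip meets the spring balls about 11 mm above home, takes 10 to 15 N to pass, the force drops about 7 mm above home, and the last 5 mm the balls draw the cap down until it stops hard on the stud.

How it is judged:
By the outcome, as a careful person would: the job done as asked, in the order asked, and still so for the second after the job is handed in, while the arm keeps its last pose, push and grip.
It also fails if it takes over 72 s, if anything falls off the work surface, if the arm or the gripper's body presses on something with over 40 N, if the wrist force passes 120 N, or if a joint passes its speed limit or range.

ROBOT

A 7-joint arm with a two-finger parallel gripper is mounted at the origin on a cart in front of the work surface, level with it; the furniture and walls round the work are solid. World frame = base frame: x ahead of the robot, y to its left, z up, the work surface at z = 0. Lengths are in m, angles in rad, forces in N, time in s.
With the tool pointing down it reaches from about 0.425 to 0.925 m from the base axis. Payload 6.8 kg.
Tool frame: the origin (TCP) lies at the very end of the fingers, on their centre line; the grasp point (between the pads) lies 19 mm behind it; z points along the fingers, y is the line along which they close (so a half turn about z gives the same grasp; the last joint's range is limited). The gripper opens to 85 mm and grips with 20 to 120 N. Pads are 22 mm wide; open, the fingers measure 114 mm over their backs; the gripper's body (76 mm by 85 mm) begins 54 mm behind the grasp point. The pads swing forward as they close: fully open they stand 13 mm farther back than shut.
Start: joints at [-1.317, 0.477, 0.022, 1.555, -0.011, 1.109, -0.083], TCP at [0.239, 0.631, 0.231] pointing down, gripper open.
Joint ranges: [-2.96, 2.96], [-0.34, 2.1], [-1.41, 1.46], [0.24, 2.44], [-1.37, 4.51], [0.17, 1.92], [-2.96, 2.96]. Speed limits (rad/s): [2.39, 2.39, 3.14, 3.14, 3.14, 3.14, 3.14].

INTERFACE

Orientations are given as a unit quaternion [w, x, y, z].
In Python, from station import bot gives the robot as it stands.
- The arm moves only by the shell command python3 nudge.py [FORCE], which reads ROWS from standard input. ROWS is a JSON list of rows, 1 to 20 of them, each written [[dx, dy, dz], turn, opening]: dx, dy, dz in shares of the most that a row can go, 1 being 50 mm, then a turn about the tool's z in fractions of the full range, 1 being pi rad, then the opening from 0.0 (shut) to 1.0 (fully open); each row shifts and turns the commanded pose from where the row before left it, along the tool's axes as they then stand; what a row does not reach is not made up. A row lasts 1/10 s, in which the tool goes at most 0.05 m and 0.15 rad, less where a joint would pass 70% of its speed; a pose out of reach is approached as far as the arm can. The fingers move at their own pace and stop on an object; FORCE is the grip in N (left out, the last holds). Time passes only in rows, so rows that do not move let the fingers close. It prints the time, the measured TCP pose, the force, the opening and the grip force at its end. Input that does not fit is refused with a message, and nothing moves.
- bot.get_obs(): the state, without advancing time (a new reading comes with each control period).
- bot.read_camera(name): name is "scene" or "side" or "wrist"; returns the picture (400x640x3 uint8, blue, green, red); there is no depth.
- bot.camera_info(name): a dict with "vertical_fov" (degrees; the focal length in pixels is half the picture's height over the tangent of half this angle, whatever the lens; pixels are square), "cx", "cy" (the principal point, pixels), "view" (4x4, takes a point from world to camera coordinates); the wrist camera has in their place "hand_eye" (4x4, takes a point from camera to tool coordinates, whose origin is the TCP and whose axes are the flange's). Camera axes: x right, y up, looking along -z (the intrinsics and any distortion apply to the point x, -y, -z); pixel columns grow to the right and rows downward; lengths in m; the calibration is good to about 2 mm. A picture is of the moment at which its call begins: read the wrist's pose just before it. camera_info takes no time and is no camera call.
- bot.hand_in(): hands the job in; it is judged then, once.
The state is a dict: "t": time; "q": joint angles; "joint_vel": joint speeds; "joint_torque": joint torques, N m; "eef_pos": TCP position; "tool_rot": TCP orientation; "contact_force": force on the tool from outside, world axes, zero at the start; "torque": the same for the moment, N m; "gripper_width": opening from 0.0 (shut) to 1.0 (fully open); "grasp_force": force on a finger pad.
Only numpy, scipy, OpenCV 4.12 (cv2) and the standard library are available. Lean on these libraries where they do the work, as an engineer would, in place of code of your own. Each camera call takes 0.05 s, during which the arm holds its last target. There are 200 camera calls.

## Working session

There is one attempt and no reset: what is moved stays moved. The work goes in short steps, Python scripts to look and compute and a shell command to move; the robot and the scene stay as the last step left them, time stands still between calls to the robot, and variables do not carry over. Pictures are saved under pics/ and viewed, at most 10 in all, crops included, and the job is handed in when it is done.

```bash
ls; mkdir -p pics; python3 - <<'E'
from station import bot
import cv2,json
o=bot.get_obs(); print({k:(v.tolist() if hasattr(v,'tolist') else v) for k,v in o.items()})
for n in("scene","side","wrist"):
    print(n,bot.camera_info(n)); cv2.imwrite(f"pics/{n}0.png",bot.read_camera(n))
E
```

```text
nudge.py
pics
station.py
{'t': 0.0, 'q': [-1.3171166623852635, 0.4778268503911375, 0.0223542942500953, 1.5564678983033353, -0.011512236296059044, 1.1092730552814782, -0.08311034786724646], 'joint_vel': [0.0006468137062345605, -1.5346063205310708e-07, -0.00010897859240644554, 0.0012429082728585535, 0.0006164175331999227, 1.3900791016598047e-05, 0.00024871728710471736], 'joint_torque': [0.00022296882889349945, -59.645326137542725, 1.6079359129071236, -28.118571639060974, 0.012416585523169488, 0.009545015345793217, -8.201106140859338e-06], 'eef_pos': [0.2387180736253513, 0.6307429432693786, 0.23030110573494345], 'tool_rot': [-9.974049389484118e-05, 0.17990847764066153, 0.9836829199406377, -0.0009180097571860974], 'contact_force': [-0.2820068483839503, -0.2434048645872789, 0.6738033199721307], 'torque': [-0.0058050477120451804, -0.006577091686113142, 0.002483530896706237], 'grasp_force': 0.0, 'gripper_width': 1.0041519935139382}
scene {'vertical_fov': 43.12276635892082, 'cx': 315.0334677271692, 'cy': 197.31500322252896, 'view': array([[ 0.58115481, -0.81373858, -0.00941344, -0.20416712],
[... 278 characters left out ...]
'view': array([[ 0.90102706, -0.43375103,  0.00320575, -0.38873336],
       [ 0.2738281 ,  0.57452128,  0.77132579, -0.26304726],
       [-0.33640513, -0.69410758,  0.63643244, -0.9180479 ],
       [ 0.        ,  0.        ,  0.        ,  1.        ]])}
wrist {'vertical_fov': 68.9733279630424, 'cx': 323.61808092025336, 'cy': 199.99725027591867, 'hand_eye': array([[-5.38696012e-04,  9.54806075e-01,  2.97228985e-01,
         7.64600485e-02],
       [ 9.99999239e-01,  8.44230314e-04, -8.99577913e-04,
        -5.49060497e-04],
       [-1.10985218e-03,  2.97228274e-01, -9.54805803e-01,
        -1.42365735e-01],
       [ 0.00000000e+00,  0.00000000e+00,  0.00000000e+00,
         1.00000000e+00]])}
```

View pics/scene0.png

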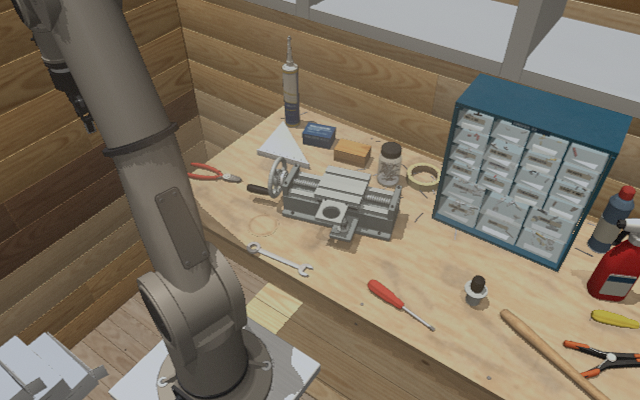

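View pics/side0.png

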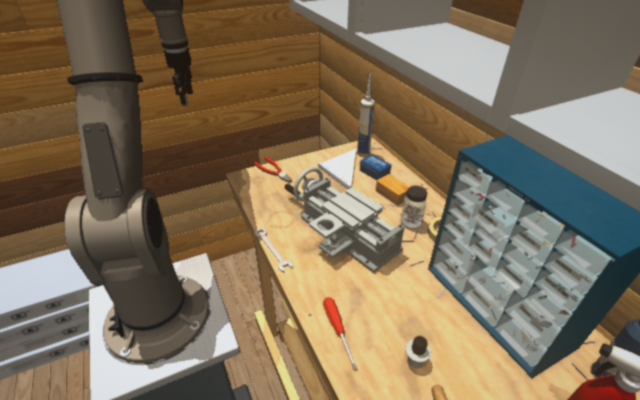

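Scene view: the crank handle is at about (258,189), the lug hole at (331,212) and the cap at (476,292). In the side view the handle is at (289,187), the hole at (322,225) and the cap at (419,350). I'll enlarge both views to pick pixels more accurately.

```bash
python3 - <<'E'
import cv2,numpy as np
s=cv2.imread("pics/scene0.png");d=cv2.imread("pics/side0.png")
def c(im,x,y,w,h,k=4):
    r=cv2.resize(im[y:y+h,x:x+w],None,fx=k,fy=k,interpolation=cv2.INTER_CUBIC)
    for i in range(0,w,10): cv2.putText(r,str(x+i) if i%20==0 else "|",(i*k,8),0,.3,(0,0,255),1)
    for j in range(0,h,10): cv2.putText(r,str(y+j)+"-",(0,j*k+4),0,.3,(0,0,255),1)
    return r
out=np.zeros((600,800,3),np.uint8)
def put(r,x,y): out[y:y+r.shape[0],x:x+r.shape[1]]=r
put(c(s,240,150,130,75+10-10,4),0,0)
put(c(d,270,160,100,75,4)[:, :280],520,0)
put(c(s,300,190,110,60,4),0,300)
put(c(s,450,265,50,50,4),0,540-0) if 0 else None
put(c(d,270,160,100,75,4)[:, :360],440,300)
cv2.imwrite("pics/z1.png",out)
out[:]=0
put(c(s,455,265,45,50,8),0,0); put(c(d,395,325,50,50,8),400,0)
cv2.imwrite("pics/z2.png",out)
E
```

```text
(no output)
```

View pics/z1.png

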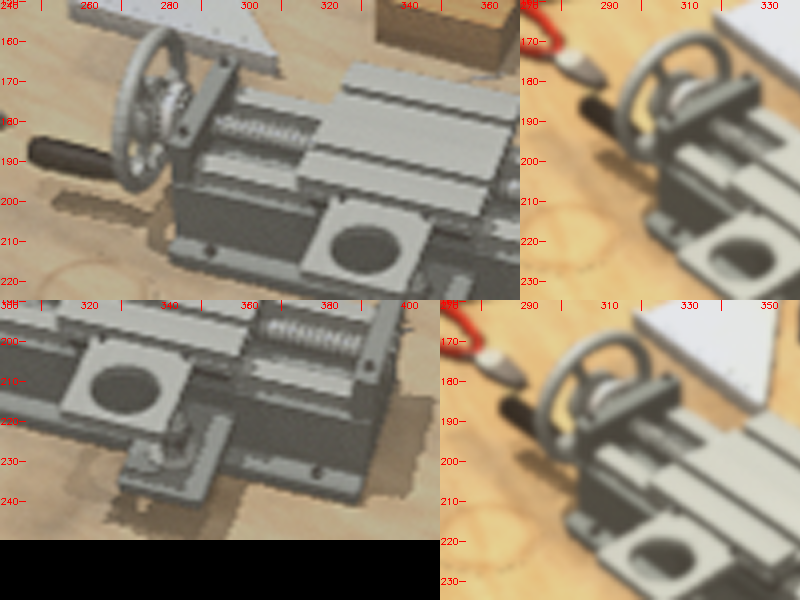

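View pics/z2.png

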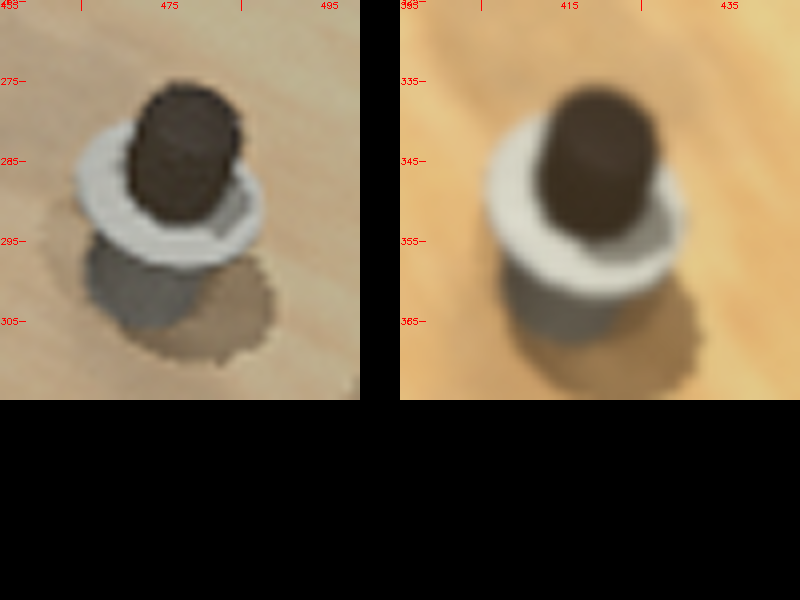

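```bash
cat > h.py <<'E'
import numpy as np, math
from station import bot
from scipy.spatial.transform import Rotation as R
def cam(n,o=None):
    i=bot.camera_info(n); f=200/math.tan(math.radians(i["vertical_fov"]/2))
    if "view" in i: M=np.linalg.inv(i["view"])
    else:
        o=o or bot.get_obs(); q=o["tool_rot"]; T=np.eye(4)
        T[:3,:3]=R.from_quat([q[1],q[2],q[3],q[0]]).as_matrix(); T[:3,3]=o["eef_pos"]; M=T@i["hand_eye"]
    return f,i["cx"],i["cy"],M
def ray(c,u,v):
    f,cx,cy,M=c; d=M[:3,:3]@np.array([(u-cx)/f,-(v-cy)/f,-1]); return M[:3,3],d/np.linalg.norm(d)
def onz(c,uv,z): p,d=ray(c,*uv); return p+d*(z-p[2])/d[2]
def tri(*obs):
    A=np.zeros((3,3));b=np.zeros(3);rs=[ray(c,*uv) for c,uv in obs]
    for p,d in rs: P=np.eye(3)-np.outer(d,d);A+=P;b+=P@p
    x=np.linalg.solve(A,b); return x,[round(1e3*np.linalg.norm((np.eye(3)-np.outer(d,d))@(x-p)),1) for p,d in rs]
def proj(c,X):
    f,cx,cy,M=c; a=np.linalg.inv(M)@np.append(X,1); return np.array([cx+f*a[0]/-a[2],cy-f*a[1]/-a[2]])
E
python3 - <<'E'
from h import *
np.set_printoptions(precision=4,suppress=True)
S,D=cam("scene"),cam("side")
for n,a,b in[("hole",(331.25,212.25),(325.2,224.6)),("hend",(249,188),(285.5,186.8)),("hroot",(268.7,190.8),(296.8,196.8)),("flange",(476.25,289.1),(418.25,350)),("wheel",(277.7,177),(308,188))]:
    print(n,*tri((S,a),(D,b)),onz(S,a,.1 if n=="hole" else .045),onz(D,b,.1 if n=="hole" else .045))
for a in [(283,215.5),(390.7,240)]: print(onz(S,a,0))
E
```

```text
hole [0.4553 0.0236 0.0929] [np.float64(0.4), np.float64(0.4)] [0.4489 0.0194 0.1   ] [0.4522 0.0172 0.1   ]
hend [0.4455 0.292  0.0412] [np.float64(0.4), np.float64(0.4)] [0.443  0.2893 0.045 ] [0.4435 0.2867 0.045 ]
hroot [0.4625 0.2351 0.041 ] [np.float64(5.4), np.float64(5.4)] [0.4653 0.2373 0.045 ] [0.4561 0.2234 0.045 ]
flange [ 0.4883 -0.3552  0.0347] [np.float64(0.4), np.float64(0.4)] [ 0.4795 -0.3568  0.045 ] [ 0.4835 -0.359   0.045 ]
wheel [0.5001 0.2317 0.0659] [np.float64(5.5), np.float64(5.5)] [0.5247 0.2531 0.045 ] [0.5061 0.2498 0.045 ]
[ 0.4465  0.1756 -0.    ]
[ 0.5367 -0.1091  0.    ]
```

The bed's foot edge measures 299 mm, which matches the 300 mm given. Bed y points at about (-0.302, 0.953). The handle is about 140° round, so the wheel is near -10.1 rad and the table near -32 mm. I'll move above the handle and look with the wrist camera.

Careful with the scale: shifts go in shares of 50 mm and turns go in shares of pi rad. That gives: -0.04 m is -0.8, -0.02 m is -0.4, 0.15 rad / 3.1416 = 0.0477.

```bash
echo '[[[0,0,0],0.0477,1],[[0,0,0],0.0477,1],[[0,0,0],0.0477,1],[[0,0,0],0.0477,1],[[0,0,0],0.0477,1],[[0,0,0],0.0477,1],[[-0.4,0.1,0],0,1],[[-0.8,0.2,0],0,1],[[-0.8,0.2,0],0,1],[[-0.8,0.2,0],0,1],[[-0.8,0.2,0],0,1],[[-0.8,0.2,0],0,1],[[-0.8,0.2,0],0,1],[[-0.8,0.2,0],0,1],[[-0.8,0.2,0],0,1],[[-0.8,0.2,0],0,1],[[-0.4,0.1,0],0,1],[[0,0,0],0,1],[[0,0,0],0,1]]' | python3 nudge.py
cat > look.py <<'E'
import sys,cv2,pickle
from h import *
n=sys.argv[1]; o=bot.get_obs(); c=cam("wrist",o); im=bot.read_camera("wrist")
cv2.imwrite(f"pics/{n}.png",im); pickle.dump(c,open(f"pics/{n}.pkl","wb"))
q=o["tool_rot"];m=R.from_quat([q[1],q[2],q[3],q[0]]).as_matrix()
print("t",o["t"],"tcp",np.round(o["eef_pos"],4),"x",np.round(m[:,0],3),"y",np.round(m[:,1],3),"z",np.round(m[:,2],3))
E
python3 look.py w1
```

```text
t: 2.05
eef_pos: [0.4556, 0.2808, 0.2312]
tool_rot: [-0.0, 0.59, 0.807, -0.0]
contact_force: [0.5, 0.2, -0.8]
gripper_width: 0.997
grasp_force: 0.0
t 2.05 tcp [0.4556 0.2808 0.2312] x [-0.304  0.953  0.   ] y [ 0.953  0.304 -0.   ] z [-0.  0. -1.]
```

View pics/w1.png

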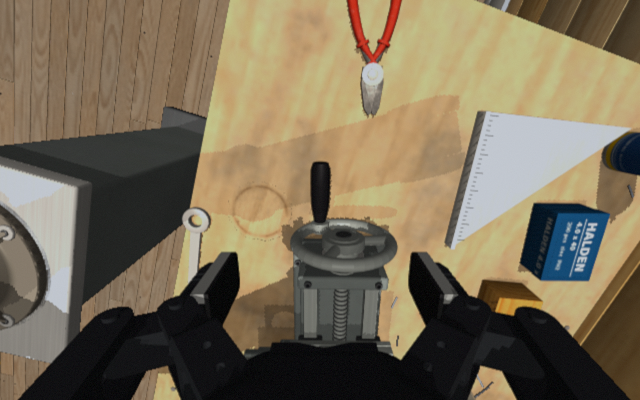

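Wrist view: the handle's end is at (319,164) and its root at (321,221). The rim spans columns 289–397, with the hub at (344,236). The pliers lie well clear at the top of the picture.

```bash
python3 - <<'E'
from h import *
import pickle
np.set_printoptions(precision=4,suppress=True)
S,D=cam("scene"),cam("side");W=pickle.load(open("pics/w1.pkl","rb"))
x,r=tri((W,(319.5,164)),(S,(249,188)),(D,(285.5,186.8)));print("hend",x,r)
x,r=tri((W,(319.5,164)),(S,(249,188)));print("hend WS",x,r)
print("root",onz(W,(321,221),.045))
print("hub",[onz(W,(344,236),z) for z in(.08,)])
# screw / rim centre line at z=.08
print("rim L,R",onz(W,(289.5,243),.08),onz(W,(397.5,243),.08))
print("screw",onz(W,(341,325),.08), "endblock mid", onz(W,(342,285),.102))
E
```

```text
hend [0.4462 0.2938 0.0396] [np.float64(0.7), np.float64(0.9), np.float64(0.3)]
hend WS [0.4463 0.2938 0.0398] [np.float64(0.8), np.float64(0.8)]
root [0.4679 0.2295 0.045 ]
hub [array([0.4934, 0.2335, 0.08  ])]
rim L,R [0.4387 0.2073 0.08  ] [0.5526 0.2434 0.08  ]
screw [0.528  0.1207 0.08  ] endblock mid [0.5052 0.1876 0.102 ]
```

To row units: 0.04 m is 0.8, -0.002 m is -0.04.

```bash
echo '[[[-0.02,-0.04,0.4],0,0.6],[[-0.02,-0.06,0.8],0,0.6],[[0,0,0.8],0,0.6],[[0,0,0.8],0,0.6],[[0,0,0.8],0,0.6],[[0,0,0.4],0,0.6],[[0,0,0.12],0,0.6],[[0,0,0],0,0.6],[[0,0,0],0,0.6],[[0,0,0],0,0],[[0,0,0],0,0],[[0,0,0],0,0],[[0,0,0],0,0],[[0,0,0],0,0],[[0,0,0],0,0]]' | python3 nudge.py 40; python3 look.py w2
```

```text
t: 3.6
eef_pos: [0.4528, 0.278, 0.0259]
tool_rot: [0.0, 0.59, 0.807, 0.001]
contact_force: [2.0, 2.5, 5.0]
gripper_width: 0.239
grasp_force: 39.1
t 3.6 tcp [0.4528 0.278  0.0259] x [-0.304  0.953  0.001] y [0.953 0.304 0.002] z [ 0.002  0.002 -1.   ]
```

View pics/w2.png

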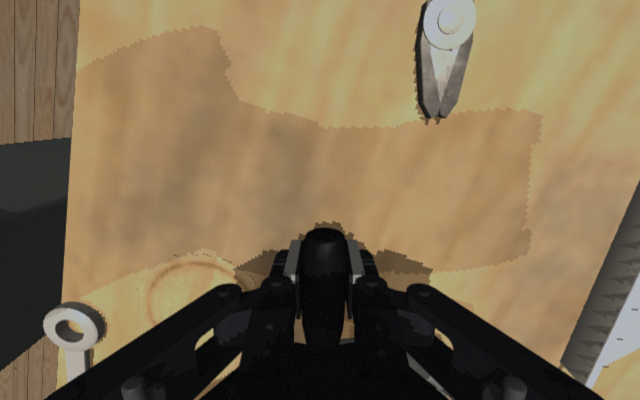

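The handle is centred between the pads (column 324) and gripped at 39 N. Next I wind clockwise from about 145° to 360°.

To row units: -0.0172 m is -0.344, -0.0146 m is -0.292.

```bash
echo '[[[0,0.172,0.094],0,0],[[0,0.344,0.068],0,0],[[0,0.344,-0.068],0,0],[[0,0.292,-0.196],0,0],[[0,0.196,-0.292],0,0],[[0,0.068,-0.344],0,0],[[0,-0.068,-0.344],0,0],[[0,-0.196,-0.292],0,0],[[0,-0.292,-0.196],0,0],[[0,-0.344,-0.068],0,0],[[0,0,0],0,0],[[0,0,0],0,0]]' | python3 nudge.py
```

```text
t: 4.85
eef_pos: [0.4754, 0.2848, 0.1077]
tool_rot: [-0.001, 0.59, 0.808, -0.0]
contact_force: [-1.4, -0.2, 8.1]
gripper_width: 0.245
grasp_force: 42.4
```

To row units: -0.0172 m is -0.344, -0.0162 m is -0.324.

```bash
echo '[[[0,-0.344,0.088],0,0],[[0,-0.292,0.196],0,0],[[0,-0.196,0.292],0,0],[[0,-0.068,0.344],0,0],[[0,0.068,0.344],0,0],[[0,0.196,0.292],0,0],[[0,0.292,0.196],0,0],[[0,0.344,0.068],0,0],[[0,0.344,-0.068],0,0],[[0,0.292,-0.196],0,0],[[0,0.196,-0.292],0,0],[[0,0.068,-0.344],0,0],[[0,-0.068,-0.344],0,0],[[0,-0.196,-0.292],0,0],[[0,-0.292,-0.196],0,0],[[0,-0.324,-0.068],0,0],[[0,0,0],0,0],[[0,0,0],0,0]]' | python3 nudge.py; python3 - <<'E'
from station import bot
import cv2,numpy as np
s=bot.read_camera("scene");d=bot.read_camera("side")
a=cv2.resize(s[185:260,290:390],None,fx=4,fy=4,interpolation=cv2.INTER_CUBIC);b=cv2.resize(d[200:275,290:390],None,fx=4,fy=4,interpolation=cv2.INTER_CUBIC)
cv2.imwrite("pics/z3.png",np.hstack([a,b]))
E
```

```text
t: 6.65
eef_pos: [0.4775, 0.2855, 0.1076]
tool_rot: [-0.0, 0.59, 0.807, 0.001]
contact_force: [-0.9, -0.9, 14.1]
gripper_width: 0.246
grasp_force: 43.1
```

View pics/z3.png

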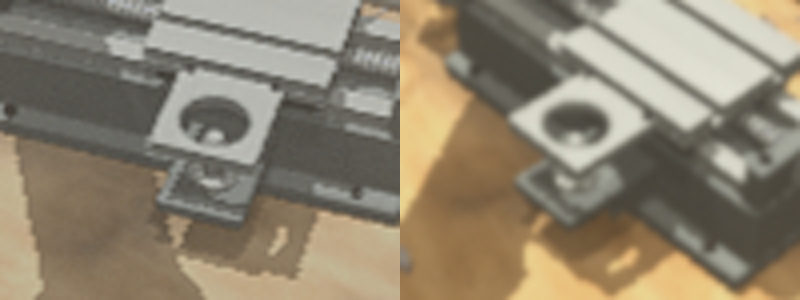

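Wheel wound: in the scene crop the hole centre is at about (344.2,214.8) and the stud shows inside it at (343.8,218.2). The handle is at top dead centre, so the table is at 0. I'll release, rise, go over the hole with tool x along bed x, and look.

To row units: -0.04 m is -0.8, -0.02 m is -0.4.

```bash
echo '[[[0,0,0],0,0.6],[[0,0,0],0,0.6],[[0,0,0],0,0.6],[[0,0,0],0,0.6],[[0,0,0],0,0.6],[[0,0,-0.4],0,0.6],[[0,0,-0.8],0,0.6],[[0,0,-0.8],0,0.6],[[0,0,-0.8],0,0.6],[[0,0,-0.2],0,0.6]]' | python3 nudge.py
echo '[[[-0.4,-0.15,0],0,1],[[-0.8,-0.3,0],0,1],[[-0.8,-0.3,0],0,1],[[-0.8,-0.3,0],0,1],[[-0.8,-0.3,0],0,1],[[-0.8,-0.3,0],0,1],[[-0.8,-0.3,0],0,1],[[-0.36,-0.15,0],0,1],[[0,0,0],0.0477,1],[[0,0,0],0.0477,1],[[0,0,0],0.0477,1],[[0,0,0],0.0477,1],[[0,0,0],0.0477,1],[[0,0,0],0.0477,1],[[0,0,0],0.0477,1],[[0,0,0],0.0477,1],[[0,0,0],0.0477,1],[[0,0,0],0.0477,1]]' | python3 nudge.py
echo '[[[0,0,0.6],0.0223,1],[[0,0,0.6],0,1],[[0,0,0],0,1],[[0,0,0],0,1]]' | python3 nudge.py; python3 look.py w3
```

```text
t: 7.75
eef_pos: [0.4792, 0.2864, 0.2608]
tool_rot: [0.001, 0.59, 0.807, 0.004]
contact_force: [-1.3, 0.5, 0.3]
gripper_width: 0.6
grasp_force: 0.0
t: 9.55
eef_pos: [0.4602, -0.0123, 0.2547]
tool_rot: [0.0, 0.983, 0.185, -0.001]
contact_force: [-0.4, -0.6, 0.9]
gripper_width: 1.0
grasp_force: 0.0
t: 9.95
eef_pos: [0.4606, -0.0122, 0.1957]
tool_rot: [0.0, 0.988, 0.154, -0.001]
contact_force: [-0.0, -0.6, -0.0]
gripper_width: 1.0
grasp_force: 0.0
t 9.95 tcp [ 0.4606 -0.0122  0.1957] x [ 0.953  0.304 -0.003] y [ 0.304 -0.953  0.   ] z [-0.003 -0.001 -1.   ]
```

View pics/w3.png

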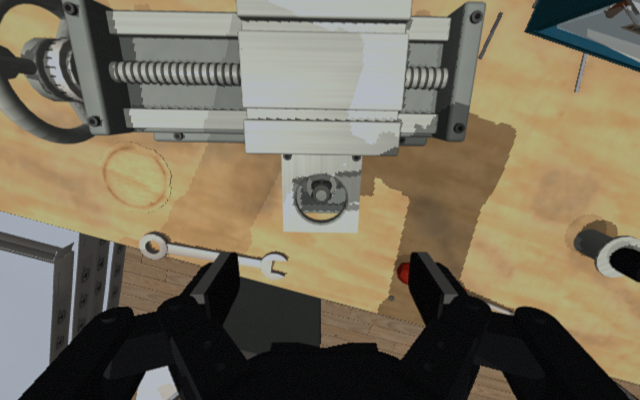

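Wrist view: the hole is centred at about (320.5,200) with edges at columns 294 and 347, and the stud shows inside it at about (320,193). I'll refine both numerically, then go to the cap.

```bash
python3 - <<'E'
from h import *
import pickle,cv2
np.set_printoptions(precision=4,suppress=True)
W=pickle.load(open("pics/w3.pkl","rb"));im=cv2.imread("pics/w3.png");g=cv2.cvtColor(im,6)
print("hole",onz(W,(320.5,200),.1),"stud",onz(W,(320,193),.086))
h=onz(W,(320.5,200),.1); print("stud px expected if centred",proj(W,[h[0],h[1],.086]))
k=cv2.resize(cv2.medianBlur(g,3)[165:235,285:356],None,fx=6,fy=6,interpolation=cv2.INTER_CUBIC)
for r0,r1 in((45,66),(140,175)):
    for p2 in(30,20,12):
        c=cv2.HoughCircles(k,cv2.HOUGH_GRADIENT,1,20,param1=80,param2=p2,minRadius=r0,maxRadius=r1)
        if c is not None:
            print(r0,[(round(285+(a-2.5)/6,1),round(165+(b-2.5)/6,1),round(r/6,1)) for a,b,r in c[0][:3]]);break
print(g[172:230:2,288:354:2])
E
```

```text
hole [ 0.4607 -0.0093  0.1   ] stud [ 0.4626 -0.008   0.086 ]
stud px expected if centred [320.6605 195.3719]
140 [(np.float32(320.8), np.float32(198.0), np.float32(25.1)), (np.float32(320.5), np.float32(194.2), np.float32(25.4))]
[[176 176 177 171 169 171 175 177 175 170 171 169 173 169 168 168 158 158
  164 141 165 167 164 161 146 107  90 126 100  88  88 109  96]
 [176 175 177 170 168 171 173 174 176 171 170 164 151 126 116 101 103  88
   99  83 132 153 172 167  86  85  86  84  85  85  86  86  85]
 [175 174 176 171 156 155 171 140 140 143 123  81  81  88  89  92  94  95
   92  89  87  87 128 118 123 109  99 104 113 109  87  88 111]
 [174 174 172 132 123  95  89 101  80  69  72  93  87  88  92  91  88  85
   90  92  88 116 126  85  90 121 126 125 125 126 126 120 124]
 [173 175 112  82  83  84  85  73  73  64 109 112  85  71  58  45  52  51
   49  64  71 121 125 118  82  85 115 125 127 127 126 127 124]
 [173 171 137  91  83  84  74  78  83  74 114 117  57  33  34  28  43  45
   29  34  32  62 119 122  88  69  78 118 128 126 126 127 123]
 [172 171 167  97 108  89  76  82  84  91 116 1
[... 2404 characters left out ...]
1 183 182 182]
 [182 182 183 182 181 183 183 183 169 134 108  76  52  51  55  63  75  74
   60  56  51  57  85 126 152 178 182 183 182 183 182 182 182]
 [182 182 180 182 182 183 181 182 181 180 156 136 116  97  85  69  59  66
   74  87 103 129 148 166 182 182 182 182 182 182 183 182 182]
 [182 182 183 182 182 183 182 184 182 183 184 183 167 151 146 137 125 137
  138 149 160 173 182 183 182 182 181 182 182 182 182 182 182]
 [183 181 180 181 181 182 182 183 183 182 182 183 182 182 182 182 178 181
  181 181 183 183 182 180 182 181 182 182 183 182 182 182 182]
 [182 180 182 180 181 183 182 182 182 182 182 182 182 180 182 182 181 182
  182 181 182 182 181 182 182 181 181 182 182 182 182 181 182]]
```

```bash
python3 - <<'E'
from h import *
o=bot.get_obs();q=o["tool_rot"];m=R.from_quat([q[1],q[2],q[3],q[0]])
d=np.array([.482,-.358,.17])-o["eef_pos"]; print(m.inv().apply(d),o["q"])
E
```

```text
[-0.08580168  0.33585003  0.02672926] [-0.69859274  0.18457353  0.66997572  2.1176824  -0.14745435  0.88430886
 -1.2047178 ]
```

The hole and stud columns agree within about 1 px, so the alignment along the travel is better than 1 mm. Before moving to the cap I'll check how close the drawer cabinet is.

To row units: 0.04 m is 0.8, 0.026 m is 0.52.

```bash
python3 - <<'E'
from h import *
import pickle
np.set_printoptions(precision=4,suppress=True)
S=cam("scene");W=pickle.load(open("pics/w3.pkl","rb"))
print(onz(S,(435,222),0),onz(S,(555,263),0),"stud",onz(W,(320.7,194.8),.086),"hole",onz(W,(320.3,198.2),.1))
E
echo '[[[-0.1,0.4,0],0,1],[[-0.2,0.8,0],0,1],[[-0.2,0.8,0],0,1],[[-0.2,0.8,0],0,1],[[-0.2,0.8,0],0,1],[[-0.2,0.8,0],0,1],[[-0.2,0.8,0],0,1],[[-0.2,0.8,0],0,1],[[-0.2,0.6,0],0,1],[[0,0.12,0.52],0,1],[[0,0,0],0,1],[[0,0,0],0,1]]' | python3 nudge.py; python3 look.py w4
```

```text
[ 0.6617 -0.1745  0.    ] [ 0.7031 -0.4793  0.    ] stud [ 0.4612 -0.0091  0.086 ] hole [ 0.4621 -0.0086  0.1   ]
t: 11.2
eef_pos: [0.4834, -0.3569, 0.171]
tool_rot: [-0.0, 0.988, 0.154, 0.0]
contact_force: [-0.0, 0.6, 0.6]
gripper_width: 1.004
grasp_force: 0.0
t 11.2 tcp [ 0.4834 -0.3569  0.171 ] x [0.952 0.305 0.   ] y [ 0.305 -0.952 -0.   ] z [ 0.     0.001 -1.   ]
```

View pics/w4.png

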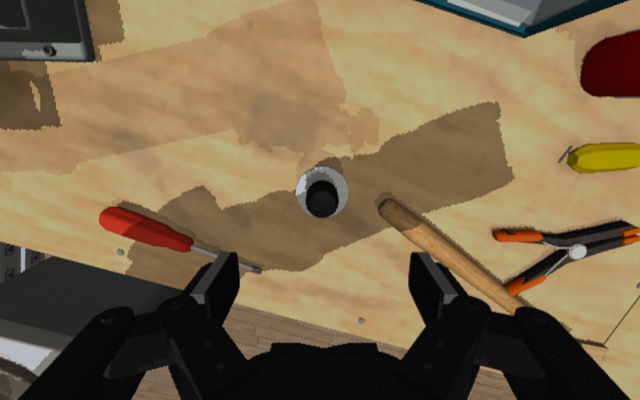

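Wrist view: the flange spans columns 296–349 and rows 167–218, centred at about (322.5,192.5). The black grip's top is near (322,201). I'll refine with thresholds and triangulate the flange against the fixed cameras.

```bash
python3 - <<'E'
from h import *
import pickle,cv2
np.set_printoptions(precision=4,suppress=True)
W=pickle.load(open("pics/w4.pkl","rb"));im=cv2.imread("pics/w4.png").astype(int)
sat=im.max(2)-im.min(2)
c=np.zeros(sat.shape,bool);c[155:230,285:360]=1
m=((sat<22)&c).astype(np.uint8)
n,l,st,ce=cv2.connectedComponentsWithStats(m); i=1+st[1:,4].argmax(); print("cap",st[i],ce[i])
ct=max(cv2.findContours((l==i).astype(np.uint8),0,1)[0],key=cv2.contourArea); print("flange ellipse",cv2.fitEllipse(cv2.convexHull(ct)))
d=((im.max(2)<45)&c).astype(np.uint8);n,l,st,ce=cv2.connectedComponentsWithStats(d);i=1+st[1:,4].argmax();print("grip",st[i],ce[i])
f=cv2.fitEllipse(cv2.convexHull(ct))[0]
print("flange xy @.045",onz(W,f,.045),"tri",tri((W,f),(cam("scene"),(476.25,289.1)),(cam("side"),(418.25,350))))
X=onz(W,f,.045);print("expect grip top px",proj(W,[X[0],X[1],.079]))
o=bot.get_obs();q=o["tool_rot"];r=R.from_quat([q[1],q[2],q[3],q[0]]);print(r.inv().apply(X-o["eef_pos"]))
E
```

```text
cap [ 296  166   53   52 2155] [321.9582 191.6102]
flange ellipse ((321.9254455566406, 191.59352111816406), (51.620121002197266, 52.8389778137207), 89.5801010131836)
grip [306 180  32  37 956] [321.6485 198.3933]
flange xy @.045 [ 0.4831 -0.3551  0.045 ] tri (array([ 0.4833, -0.3565,  0.0417]), [np.float64(1.6), np.float64(0.9), np.float64(2.2)])
expect grip top px [321.666  202.3637]
[-0.0003 -0.0018  0.1264]
```

To row units: 0.04 m is 0.8, 0.03 m is 0.6.

```bash
echo '[[[0,-0.04,0.6],0,0.75],[[0,0,0.8],0,0.75],[[0,0,0.6],0,0.75],[[0,0,0.3],0,0.75],[[0,0,0.14],0,0.75],[[0,0,0],0,0.75],[[0,0,0],0,0.75],[[0,0,0],0,0],[[0,0,0],0,0],[[0,0,0],0,0],[[0,0,0],0,0],[[0,0,0],0,0],[[0,0,0],0,0],[[0,0,0],0,0]]' | python3 nudge.py 90
```

```text
t: 12.65
eef_pos: [0.4831, -0.3557, 0.0493]
tool_rot: [0.0, 0.988, 0.154, 0.001]
contact_force: [-1.4, 1.8, 7.0]
gripper_width: 0.302
grasp_force: 88.0
```

To row units: -0.04 m is -0.8, 0.01 m is 0.2.

```bash
echo '[[[0,0,-0.4],0,0],[[0,0,-0.8],0,0],[[0,0,-0.8],0,0],[[0,0,-0.8],0,0],[[0.1,-0.4,0],0,0],[[0.2,-0.8,0],0,0],[[0.2,-0.8,0],0,0],[[0.2,-0.8,0],0,0],[[0.2,-0.8,0],0,0],[[0.2,-0.8,0],0,0],[[0.2,-0.8,0],0,0],[[0.2,-0.8,0],0,0],[[0.194,-0.72,0],0,0],[[0,0,0],0,0],[[0,0,0],0,0],[[0,0,0],0,0]]' | python3 nudge.py
python3 - <<'E'
from h import *
o=bot.get_obs();q=o["tool_rot"];r=R.from_quat([q[1],q[2],q[3],q[0]])
print(np.round(r.as_matrix(),4),np.round(r.inv().apply(np.array([.4612,-.0097,.19])-o["eef_pos"]),4))
import cv2
s=bot.read_camera("scene");d=bot.read_camera("side")
a=cv2.resize(s[150:250,295:395],None,fx=4,fy=4,interpolation=2);b=cv2.resize(d[160:260,290:390],None,fx=4,fy=4,interpolation=2)
cv2.imwrite("pics/z4.png",np.hstack([a,b]))
E
```

```text
t: 14.25
eef_pos: [0.4607, -0.0107, 0.1883]
tool_rot: [0.0, 0.988, 0.153, 0.0]
contact_force: [1.5, -0.5, -0.7]
gripper_width: 0.303
grasp_force: 88.8
[[ 9.529e-01  3.033e-01  1.000e-04]
 [ 3.033e-01 -9.529e-01 -2.000e-04]
 [ 0.000e+00  3.000e-04 -1.000e+00]] [ 0.0008 -0.0008 -0.0017]
```

To row units: 0.01 m is 0.2, 0.008 m is 0.16.

```bash
echo '[[[0.016,-0.016,0.2],0,0],[[0,0,0.2],0,0],[[0,0,0.2],0,0],[[0,0,0.2],0,0],[[0,0,0.16],0,0],[[0,0,0],0,0],[[0,0,0],0,0]]' | python3 nudge.py
echo '[[[0,0,0.06],0,0],[[0,0,0.06],0,0],[[0,0,0.06],0,0],[[0,0,0.04],0,0],[[0,0,0],0,0]]' | python3 nudge.py
```

```text
t: 15.05
eef_pos: [0.4613, -0.0087, 0.14]
tool_rot: [0.0, 0.988, 0.154, -0.0]
contact_force: [-0.5, -0.7, -0.5]
gripper_width: 0.302
grasp_force: 88.9
t: 15.55
eef_pos: [0.4611, -0.0085, 0.1289]
tool_rot: [0.0, 0.988, 0.154, -0.0]
contact_force: [-0.8, -0.2, -0.6]
gripper_width: 0.306
grasp_force: 88.9
```

To row units: 0.002 m is 0.04, 0.0005 m is 0.01.

```bash
echo '[[[0,0.01,0.04],0,0],[[0,0,0.04],0,0],[[0,0,0],0,0]]' | python3 nudge.py 110
echo '[[[0,0,0.02],0,0],[[0,0,0.02],0,0],[[0,0,0.02],0,0],[[0,0,0.02],0,0],[[0,0,0],0,0]]' | python3 nudge.py
```

```text
t: 15.85
eef_pos: [0.4613, -0.0091, 0.125]
tool_rot: [0.0, 0.988, 0.154, -0.0]
contact_force: [1.1, 0.1, -1.2]
gripper_width: 0.297
grasp_force: 108.1
t: 16.35
eef_pos: [0.4621, -0.0093, 0.1216]
tool_rot: [0.0, 0.988, 0.154, 0.001]
contact_force: [0.2, -1.6, 3.1]
gripper_width: 0.297
grasp_force: 109.0
```

Force is starting to build at the expected height. I'll continue in 1 mm steps.

To row units: 0.001 m is 0.02.

```bash
for i in 1 ; do echo '[[[0,0,0.02],0,0],[[0,0,0.02],0,0]]' | python3 nudge.py|grep -E "eef|contact"; echo '[[[0,0,0.02],0,0],[[0,0,0.02],0,0]]' | python3 nudge.py|grep -E "eef|contact";  echo '[[[0,0,0.02],0,0],[[0,0,0],0,0]]' | python3 nudge.py|grep -E "eef|contact"; done
```

```text
eef_pos: [0.4628, -0.0092, 0.1204]
contact_force: [-2.7, -0.6, 16.7]
eef_pos: [0.4621, -0.0093, 0.1178]
contact_force: [0.1, -1.7, 0.7]
eef_pos: [0.4614, -0.0093, 0.1157]
contact_force: [2.5, -2.0, -7.3]
```

The cap clicked: force peaked at 16.7 N, then dropped, and the balls are now drawing it down. I'll keep pressing gently until it's home.

To row units: 0.001 m is 0.02.

```bash
for i in 1 ; do echo '[[[0,0,0.02],0,0],[[0,0,0.02],0,0],[[0,0,0],0,0]]' | python3 nudge.py|grep -E "eef|contact"; echo '[[[0,0,0.02],0,0],[[0,0,0],0,0]]' | python3 nudge.py|grep -E "eef|contact";  echo '[[[0,0,0.02],0,0],[[0,0,0],0,0]]' | python3 nudge.py|grep -E "eef|contact"; done
```

```text
eef_pos: [0.4611, -0.0092, 0.1135]
contact_force: [4.0, -2.6, -15.7]
eef_pos: [0.4613, -0.0091, 0.1131]
contact_force: [2.2, -1.8, -10.7]
eef_pos: [0.4613, -0.0088, 0.1123]
contact_force: [0.9, -0.5, -5.7]
```

To row units: 0.001 m is 0.02.

```bash
for i in 1 ; do echo '[[[0,0,0.02],0,0],[[0,0,0.02],0,0],[[0,0,0],0,0]]' | python3 nudge.py|grep -E "eef|contact"; echo '[[[0,0,0.02],0,0],[[0,0,0.02],0,0],[[0,0,0],0,0]]' | python3 nudge.py|grep -E "eef|contact";done
```

```text
eef_pos: [0.4617, -0.0086, 0.1111]
contact_force: [-4.1, -0.3, 13.1]
eef_pos: [0.4621, -0.0086, 0.1108]
contact_force: [-10.9, 1.7, 37.8]
```

Careful with the scale: shifts go in shares of 50 mm and turns go in shares of pi rad. That gives: -0.0007 m is -0.014, -0.0004 m is -0.008.

```bash
echo '[[[-0.014,0,-0.008],0,0],[[0,0,0],0,0],[[0,0,0],0,0],[[0,0,0],0,0]]' | python3 nudge.py; python3 - <<'E'
from h import *
import cv2
s=bot.read_camera("scene");d=bot.read_camera("side")
cv2.imwrite("pics/z5.png",np.hstack([cv2.resize(a,None,fx=4,fy=4,interpolation=2) for a in(s[160:260,295:395],d[170:270,290:390])]))
E
```

```text
t: 18.65
eef_pos: [0.4619, -0.0086, 0.1109]
tool_rot: [-0.001, 0.988, 0.154, 0.001]
contact_force: [-7.3, 0.7, 30.5]
gripper_width: 0.297
grasp_force: 114.1
```

View pics/z5.png

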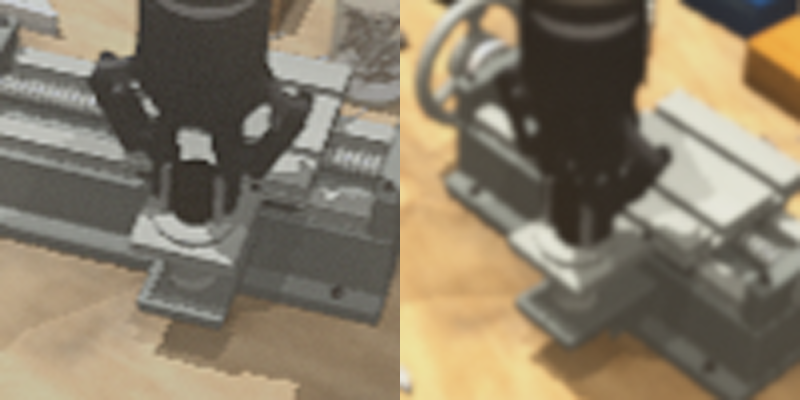

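Both views show the cap upright with its flange just above the lug (scene crop at about (190,228)). It is still gripped and held at 30 N on the hard stop, so I'm handing in.

```bash
python3 -c "
from station import bot
print(bot.hand_in())"
```

```text
the job is handed in; nothing more can be done
None
```

I wound the table until its hole was over the stud, within about 1 mm by the wrist camera. The cap clicked at about 17 N and went down to its hard stop, and I handed in at about 19 s with the cap still gripped and pushed down at about 30 N; no verdict came back.

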